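# Unhook the pen caddy from its deep hook

## Task

Take the pen caddy off the deep upturned hook on the little desk screen and stand it in the middle of the low square wooden tray. Its hanging bar has to rise past the top of the hook's lip and come out through the narrow gap beneath the sprung keeper; that gap is set at a different height every time, so feel for it and force neither the hook nor the keeper. Keep the caddy upright, set it down gently, let go, and leave everything else on the desk where it is.

Things in the scene. Friction and masses are not known exactly. Their poses are not given: they have to be found in the camera images.
- screen: Small fabric desk screen, fixed, 250 wide (its y), 30 thick, 258 high. Origin on the desk in the plane of its front face, mid-width; x points into the screen, so its front and hook look to -x; z up. Two buffers on the front (y = +-36, z = 62 to 70) bear on the hung caddy's back wall 36 off the face; 12 of lift clears them. Caddy against screen, hook and keeper: keep all contact under about 14 N.
- hook_seat (a point): Where the hung bar's underside rests, mid-width: 138 above the desk, 16 in front of the screen's face, on two fixed ledges (9 wide, at y = +-24, 24 long). Between them the steel hook, 30 wide: its upright lip is 4 thick, inner face 20.5 and outer face 24.5 in front of the screen. The lip's top stands 14 to 74 above this point, different each time and not reported.
- hook_root (a point): Point on the screen's face at the height of the seat. Above the lip, on the same strip, is a flat keeper plate 30 wide reaching 25.5 out from the screen. The open gap from lip top to keeper underside is always 11 high; lip and keeper are set together. The keeper yields upward 2.5 on a spring (2 N to start, 4.5 N at its stop) and is then rigid; the lip does not give.
- caddy: Open dark steel pen caddy, 110 x 110 x 90 high, 0.25 to 0.4 kg with its pens, hanging on the hook 60 above the desk. Origin at the centre of its underside; z up; x points backward to its hanging bar and the screen (its axes are the screen's when hung, origin 91 in front of the screen's face). Balanced under its handle.
- caddy_grip (a point): Middle of the caddy's wooden carrying handle, 160 above the caddy's underside: an upright plate 10 thick (caddy x), 110 long (caddy y), 26 high, with 57 of free space between it and the rim. Grip it firmly across its thickness, from above. The keeper's front edge is 65 behind it.
- caddy_bar (a point): Middle of the round steel hanging bar, diameter 8, 82 long along the caddy's y, 20 behind the back wall (75 behind the caddy's centre), 82 above its underside, on two arms at y = +-39. When hung it lies just behind the lip; lifted above the lip, it is past it after some 14 forward. Behind it are 8 of free room to the hook's back strip.
- tray: Low square wooden tray fixed on the desk, 172 x 172 outside, 164 inside, rim 14 high. Origin at the centre of its underside, axes along its sides, z up.
- tray_in (a point): Centre of the tray's inner floor, 4 to 5 above the desk; the caddy's underside is to rest here.
- mug: White mug, 80 across, 92 high; origin under its centre. Leave alone.
- tumbler: Tall steel tumbler with grey lid and side handle, 88 across, 200 high; origin under its centre. Leave alone.
- stapler: Black and grey stapler, 130 x 34 x 54 high; origin under its centre. Leave alone.
- phone: Black phone lying flat, 150 x 72 x 9; origin under its centre. Leave alone.
- clip_tin: Small round aluminium tin, 36 across, 22 high, between screen and tray; origin under its centre. Leave alone.
- mouse: Black computer mouse, 105 x 62 x 33; origin under its centre. Leave alone.
- notebook: Blue notebook lying flat, 150 x 210 x 14; origin under its centre. Leave alone.
There are look-alikes about, which are no part of the job. What is shaped like the caddy but red is not meant.

How it is judged:
By the outcome, as a careful person would: the job done as asked, in the order asked, and still so for the second after the job is handed in, with the robot touching nothing.
It also fails if it takes over 72 s, if anything falls off the work surface, if the arm or the gripper's body presses on something with over 40 N, if the wrist force passes 120 N, or if a joint passes its speed limit or range.

## Robot

A 6-joint arm with a two-finger parallel gripper is mounted at the origin on the work surface. World frame = base frame: x ahead of the robot, y to its left, z up, the work surface at z = 0. Lengths are in m, angles in rad, forces in N, time in s.
With the tool pointing down it reaches from about 0.325 to 1 m from the base axis. Payload 5.1 kg.
Tool frame: the origin (TCP) lies midway between the tips of the shut fingers; the grasp point (between the pads) lies 19 mm behind it; y points along the fingers, z is the direction in which the jaws open and shut, and the axes are right-handed (so a half turn about y gives the same grasp; the last joint's range is limited). The gripper opens to 85 mm and grips with 20 to 120 N. Pads are 22 mm wide; open, the fingers measure 114 mm over their backs; the gripper's body (76 mm by 85 mm) begins 54 mm behind the grasp point. The pads swing forward as they close: fully open they stand 13 mm farther back than shut.
Start: joints at [-1.384, 0.124, 1.65, -0, 1.367, -0.083], TCP at [0.173, -0.626, 0.231] pointing down, gripper open.
Joint ranges: [-2.61, 2.61], [-1.02, 2.33], [0.03, 2.71], [-1.35, 4.49], [0.32, 2.68], [-2.91, 2.91]. Speed limits (rad/s): [2.57, 2.57, 3.14, 3.14, 3.14, 3.14].

## Interface

Orientations are given as a unit quaternion [w, x, y, z].
In Python, from workcell import get_obs, snapshot, close_job, spot_in, masks_of gives the robot as it stands.
- The arm moves only by the tool carry_out, never from a script. Its argument "targets" is one flat list of numbers, 4 for each row, row after row: the shift along the tool's x, y, z in m, then the turn about the tool's y in degrees. In form: [dx, dy, dz, spin, dx, dy, dz, spin, ...]. A call has 1 to 5 rows; each row shifts and turns the pose as measured when the row begins, along the tool's axes as they then stand; what a row does not reach is not made up. A row lasts 1/8 s, in which the tool goes at most 62.5 mm and 10.7 degrees, less where a joint would pass 70% of its speed; a pose out of reach is approached as far as the arm can. A call with a gripper value outside its range is refused whole. "jaw" is the closure, from 0 (fully open) to 1 (shut), set as the call begins (left out, the last holds). The fingers move at their own pace and stop on an object; "force" is the grip in N (left out, the last holds). Time passes only in rows, so rows that do not move let the fingers close. It gives the time, the measured TCP pose, the force and the opening at its end, in the units of the state.
- get_obs(): the state, without advancing time (a new reading comes with each control period).
- snapshot(name): name is "scene" or "top"; returns a dict with "image" (400x640x3 uint8, red, green, blue), "range_z" (400x640 float32, m along the optical axis (not along the pixel's ray), 0 where there is no reading), "intrinsics" (3x3 intrinsics, pixels), "origin" and "attitude" of the camera in the world. Camera axes: x right, y up, looking along -z (the intrinsics and any distortion apply to the point x, -y, -z); pixel columns grow to the right and rows downward; lengths in m; the calibration is good to about 2 mm. A picture is of the moment at which its call begins.
- close_job(): hands the job in, once; it reports no verdict.
Trained networks look in the newest picture that a camera, given by its name, has taken for a name from the list of things; names that differ only in an ending like _2 or _b are one class to them, and where a whole thing is asked for, a point or a joint stands for the part that bears it (a point fixed in the world has none). Each returns a list of dicts, best first, with "conf" (0 to 1); they miss things now and then, are a little off and sometimes report something else, mostly with a low value. They report only what shows in the picture. A call takes as long as a camera call. They do not tell look-alikes from the thing itself.
- spot_in(thing, camera): "extent" ([centre column, centre row, width, height] as shares, 0 to 1, of the picture: columns of its width, rows of its height, round what is visible of it).
- masks_of(thing, camera): "mask" (400x640 bool, what is visible of it) and "extent" ([centre column, centre row, width, height] as shares, 0 to 1, of the picture: columns of its width, rows of its height, round what is visible of it).
The state is a dict: "time_s": time; "joint_positions": joint angles; "qd": joint speeds; "joint_torque": joint torques, N m; "eef_pos": TCP position; "eef_rot": TCP orientation; "contact_force": force on the tool from outside, world axes, zero at the start; "wrist_torque": the same for the moment, N m; "gripper_width": opening from 0.0 (shut) to 1.0 (fully open).
Only numpy, scipy, OpenCV 4.12 (cv2) and the standard library are available. Lean on these libraries where they do the work, as an engineer would, in place of code of your own. Each camera call takes 0.05 s, during which the arm holds its last target.

## Working session

There is one attempt and no reset: what is moved stays moved. The work goes in short steps, Python scripts to look and compute and a tool call to move; the robot and the scene stay as the last step left them, time stands still between calls to the robot, and variables do not carry over. Pictures are saved under pics/ and viewed, and the job is handed in when it is done.

Besides the shell and the picture viewer there is one more tool, called by a JSON object that holds its "method" and its "body", one argument or row to a line. carry_out: Moves the arm, as the interface text tells. Its arguments: {"type":"object","properties":{"targets":{"type":"array","items":{"type":"number"}},"jaw":{"type":"number"},"force":{"type":"number"}},"required":["targets"]}

```bash
ls; mkdir -p pics; cat > h.py <<'E'
import numpy as np, cv2, pickle
from workcell import get_obs, snapshot, close_job, spot_in, masks_of
from scipy.spatial.transform import Rotation as R
def snap(n,fn=None):
    s=snapshot(n)
    if fn: cv2.imwrite('pics/'+fn,cv2.cvtColor(s['image'],cv2.COLOR_RGB2BGR))
    return s
def att(s):
    a=np.array(s['attitude'])
    return a if a.shape==(3,3) else R.from_quat(np.r_[a[1:],a[0]]).as_matrix()
def cloud(s):
    K=np.array(s['intrinsics']);z=s['range_z']
    v,u=np.mgrid[0:400,0:640]
    P=np.stack([(u-K[0,2])/K[0,0]*z,-(v-K[1,2])/K[1,1]*z,-z],-1)
    return P@att(s).T+np.array(s['origin'])
def proj(s,p):
    K=np.array(s['intrinsics']);q=(np.array(p)-s['origin'])@att(s)
    return K[0,0]*q[...,0]/-q[...,2]+K[0,2], K[1,1]*-q[...,1]/-q[...,2]+K[1,2]
E
python3 - <<'E'
from h import *
o=get_obs()
for k,v in o.items(): print(k,np.round(v,3))
for n in ['scene','top']:
    s=snap(n,n+'0.png'); print(n,{k:(v if k!='image' and k!='range_z' else None) for k,v in s.items()})
    pickle.dump(s,open(n+'0.pkl','wb'))
    for t in ['screen','caddy','tray','clip_tin','caddy_grip','mug','tumbler','stapler','phone','mouse','notebook']:
        print(t,[(round(d['conf'],2),np.round(np.array(d['extent'])*[640,400,640,400]).astype(int).tolist()) for d in spot_in(t,n)])
E
```

```text
pics
time_s 0.0
joint_positions [-1.384  0.125  1.652  0.     1.368 -0.083]
qd [-0.    -0.001  0.    -0.001 -0.    -0.001]
joint_torque [-3.0000e-03 -4.2363e+01 -3.6545e+01 -0.0000e+00  7.0000e-03 -0.0000e+00]
eef_pos [ 0.173 -0.626  0.23 ]
eef_rot [ 0.095 -0.095  0.701 -0.7  ]
contact_force [ 0.654  0.784 -0.31 ]
wrist_torque [-0.039 -0.015 -0.017]
gripper_width 0.999
scene {'image': None, 'range_z': None, 'intrinsics': array([[364.35777697,   0.        , 319.82328547],
       [  0.        , 364.35777697, 206.58855675],
       [  0.        ,   0.        ,   1.        ]]), 'origin': array([0.8859914 , 0.66283604, 0.93677963]), 'attitude': array([0.22704025, 0.09016534, 0.35953746, 0.90058633])}
screen [(0.56, [270, 173, 83, 81])]
caddy [(0.78, [305, 119, 46, 51]), (0.73, [277, 198, 43, 61])]
tray [(0.85, [367, 286, 77, 65]), (0.23, [269, 172, 84, 80])]
clip_tin [(0.43, [305, 256, 11, 17])]
caddy_grip [(0.95, [277, 196, 42, 55]), (0.61, [301, 121, 36, 49])]
mug [(0.6, [269, 282, 36, 41])]
tumbler [(0.76, [234, 237, 51, 68])]
stapler [(0.56, [366, 225, 39, 23]), (0.51, [234, 238, 48, 6
[... 367 characters left out ...]
30328908, -0.00583799,  1.30535361]), 'attitude': array([ 0.73038145,  0.07434004, -0.06900786, -0.67546607])}
screen [(0.61, [388, 191, 59, 98]), (0.35, [355, 179, 46, 54])]
caddy [(0.8, [359, 179, 52, 51]), (0.66, [475, 276, 58, 45])]
tray [(0.87, [248, 212, 64, 60])]
clip_tin [(0.27, [335, 259, 25, 49])]
caddy_grip [(0.9, [475, 279, 60, 48]), (0.65, [254, 270, 23, 35]), (0.61, [356, 181, 53, 53])]
mug [(0.76, [281, 141, 33, 31])]
tumbler [(0.74, [325, 128, 25, 42])]
stapler [(0.7, [249, 212, 63, 64]), (0.6, [386, 189, 54, 97]), (0.57, [297, 252, 18, 41])]
phone [(0.65, [336, 255, 26, 48])]
mouse [(0.58, [254, 269, 27, 36]), (0.23, [154, 251, 58, 48])]
notebook [(0.89, [156, 250, 63, 49])]
```

View pics/scene0.png

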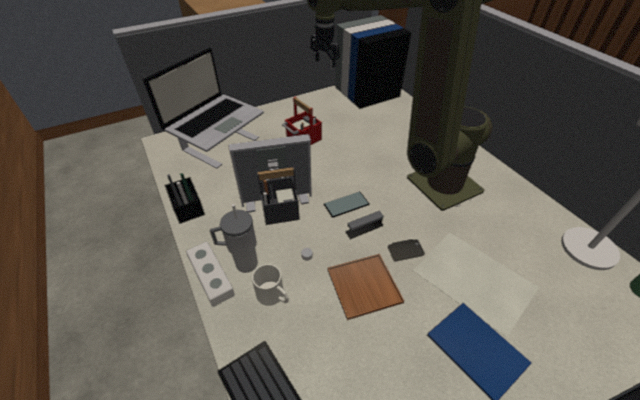

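View pics/top0.png

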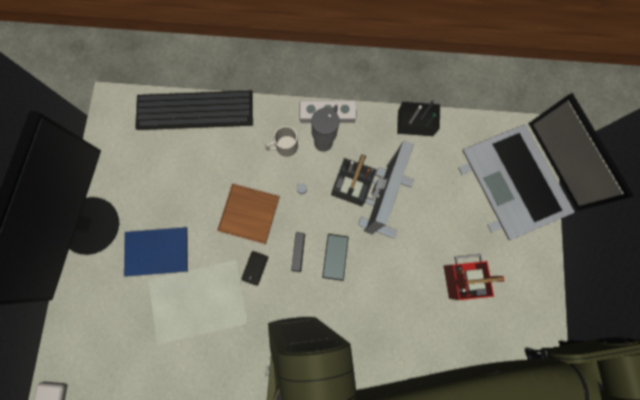

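Candidates for the caddy are:
- the dark one on the screen, at scene (278,195) and top (357,180)
- the red one, at scene (303,125) and top (475,278)
- the black pen pot, at scene (184,198)

I choose the dark one hanging on the screen. Next I take a close crop and measure.

```bash
python3 - <<'E'
from h import *
ims=[]
for n,(u0,v0,u1,v1) in {'scene':(215,125,345,235),'top':(320,130,430,240)}.items():
    s=pickle.load(open(n+'0.pkl','rb'))
    c=cv2.cvtColor(s['image'][v0:v1,u0:u1],cv2.COLOR_RGB2BGR)
    ims.append(cv2.resize(c,(395,int(395*(v1-v0)/(u1-u0))),interpolation=cv2.INTER_CUBIC)[:330])
cv2.imwrite('pics/crop0.png',np.hstack([i[:330] for i in ims]))
for n in ['scene','top']:
    s=pickle.load(open(n+'0.pkl','rb'));P=cloud(s);I=s['image'].astype(int)
    print(n,'noreading',(s['range_z']==0).mean())
    # wood: handle, tray
    wood=(I[...,0]>I[...,2]*1.5)&(I[...,0]>60)
    for nm,(u,v,r) in {'scene':{'tray':(366,286,50),'handle':(277,180,25)},'top':{'tray':(248,213,40),'handle':(357,172,25)}}[n].items():
        m=np.zeros((400,640),bool);m[v-r:v+r,u-r:u+r]=1;m&=wood&(s['range_z']>0)
        Q=P[m];print(nm,len(Q),'pct z',np.round(np.percentile(Q[:,2],[2,25,50,75,98]),3),'mean',Q.mean(0).round(4))
        hi=Q[:,:2].astype(np.float32) if nm=='tray' else Q[Q[:,2]>.18][:,:2].astype(np.float32)
        if len(hi)>5: print(cv2.minAreaRect(hi))
    # desk
    m=(P[...,2]<.05)&(abs(P[...,0]-.6)<.3)&(abs(P[...,1])<.3)&(s['range_z']>0);print('desk z',np.median(P[m][:,2]))
E
```

```text
scene noreading 0.00415625
tray 3069 pct z [0.001 0.003 0.005 0.006 0.015] mean [0.5042 0.2254 0.0054]
((0.5050833821296692, 0.22320708632469177), (0.17263296246528625, 0.17210756242275238), 79.67816925048828)
handle 260 pct z [0.16  0.215 0.224 0.232 0.235] mean [ 0.6175 -0.1188  0.2208]
((0.615177571773529, -0.11691570281982422), (0.01483362540602684, 0.10290390253067017), 74.52901458740234)
desk z 0.0014658015847925365
top noreading 0.00384765625
tray 2447 pct z [-0.001  0.002  0.004  0.006  0.015] mean [0.5037 0.2242 0.0047]
((0.5039724111557007, 0.22278328239917755), (0.17113889753818512, 0.1695747822523117), 79.40290832519531)
handle 135 pct z [0.089 0.229 0.232 0.233 0.237] mean [ 0.6252 -0.1251  0.2094]
((0.6157874464988708, -0.11717052012681961), (0.009864982217550278, 0.10010241717100143), 73.54495239257812)
desk z 0.0009629531089013765
```

View pics/crop0.png

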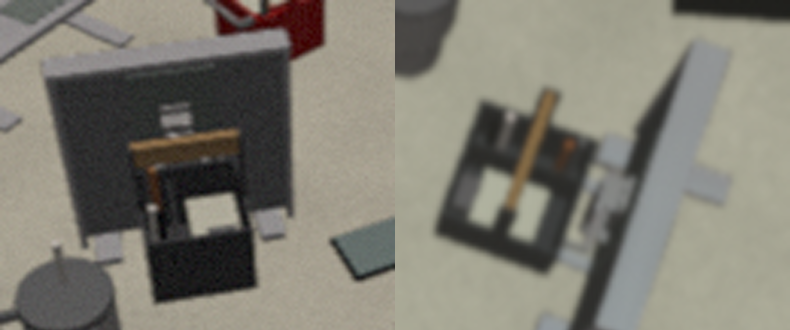

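The crop shows the dark steel caddy with the wooden handle, at scene (272,172) and top (357,165). The grey keeper and lip are behind it on the screen. Next I fit the screen frame and look at the keeper height.

```bash
cat > fit.py <<'E'
from h import *
S={n:pickle.load(open(n+'0.pkl','rb')) for n in ['scene','top']}
C={n:cloud(s) for n,s in S.items()}
# handle axis dir approx from minAreaRect
g0=np.array([.6155,-.117])
def handle_pts(n):
    I=S[n]['image'].astype(int);P=C[n]
    m=(I[...,0]>I[...,2]*1.5)&(I[...,0]>60)&(np.linalg.norm(P[...,:2]-g0,axis=-1)<.07)&(P[...,2]>.2)
    return P[m]
if __name__=='__main__':
    for n in S:
        Q=handle_pts(n);c=Q.mean(0);u=np.linalg.svd(Q[:,:2]-c[:2])[2][0];print(n,'handle',c,u,np.degrees(np.arctan2(u[1],u[0])),len(Q))
        t=(Q[:,:2]-c[:2])@u;print(' ends',np.percentile(t,[1,99]), 'mid',c[:2]+u*(t.max()+t.min())/2)
    # screen front face from scene
    P=C['scene']
    m=np.zeros((400,640),bool);m[150:205,237:310]=1
    Q=P[m&(S['scene']['range_z']>0)];Q=Q[(Q[:,2]>.08)&(Q[:,2]<.25)]
    rng=np.random.default_rng(0);best=0
    for _ in range(500):
        a=Q[rng.choice(len(Q),3,False)];nn=np.cross(a[1]-a[0],a[2]-a[0]);nn/=np.linalg.norm(nn)+1e-12
        if abs(nn[2])>.1: continue
        k=abs((Q-a[0])@nn)<.004
        if k.sum()>best: best=k.sum();K=k
    q=Q[K];c=q.mean(0);nn=np.linalg.svd(q-c)[2][2]; nn*=np.sign(nn@(c-np.array([.61,-.117,c[2]])));print('face n',nn,np.degrees(np.arctan2(nn[1],nn[0])),c,best,len(Q),'dist handle to face',(c[:2]-g0)@nn[:2]/np.linalg.norm(nn[:2]))
    # top: screen top
    P=C['top'];m=(P[...,2]>.24)&(P[...,2]<.275)&(np.linalg.norm(P[...,:2]-[.66,-.2],axis=-1)<.2)
    Q=P[m];print('screen top',len(Q),cv2.minAreaRect(Q[:,:2].astype(np.float32)))
    P=C['scene'];m=(P[...,2]>.25)&(P[...,2]<.275)&(np.linalg.norm(P[...,:2]-[.66,-.2],axis=-1)<.2)
    Q=P[m];print('screen top',len(Q),cv2.minAreaRect(Q[:,:2].astype(np.float32)))
E
python3 fit.py
```

```text
scene handle [ 0.61697443 -0.11562162  0.22424977] [ 0.96027443 -0.27905736] -16.203953064744297 245
 ends [-0.04969969  0.04747117] mid [ 0.6156391  -0.11523357]
top handle [ 0.61886443 -0.11817448  0.23251501] [-0.96098813  0.27658961] 163.94323322543747 104
 ends [-0.04517579  0.05028287] mid [ 0.61574742 -0.11727735]
face n [-0.27954706 -0.95999218  0.01638444] -106.23541346596512 [ 0.59858229 -0.21144692  0.1723078 ] 1800 3314 dist handle to face 0.0954104083868032
screen top 1023 ((0.588815450668335, -0.22058506309986115), (0.03317826986312866, 0.2501033544540405), 73.88960266113281)
screen top 638 ((0.5886036157608032, -0.2211305797100067), (0.036281879991292953, 0.2486536204814911), 73.62273406982422)
```

```bash
python3 - <<'E'
from fit import *
n=np.array([-.2795,-.960]);n/=np.linalg.norm(n);y=np.array([-n[1],n[0]])
F=np.array([.5929,-.2064])
for k in S:
    P=C[k];d=P[...,:2]-F;X=d@n;Y=d@y;Z=P[...,2]
    m=(abs(Y)<.02)&(X>-.045)&(X<.005)&(Z>.12)&(Z<.27)
    print(k)
    for r,c in zip(*np.where(m)):
        pass
    vs,us=np.where(m)
    for r in range(vs.min(),vs.max()+1):
        cs=us[vs==r]
        if len(cs): 
            print(r,cs.min(),' '.join(f"{X[r,c]*1e3:.0f}/{Y[r,c]*1e3:.0f}/{Z[r,c]*1e3:.0f}" for c in cs[::3]))
    m=(abs(Y)<.06)&(X>-.15)&(X<-.04)&(Z>.17)&(Z<.3); print('high pts over caddy', [ (round(X[a]*1e3),round(Y[a]*1e3),round(Z[a]*1e3)) for a in zip(*np.where(m)) if abs(X[a]+.091)>.02][:40])
E
```

```text
scene
143 274 4/-14/260
144 270 4/-1/259 2/-10/259
145 264 1/17/260 0/8/259 1/-1/258 -0/-10/257 2/-19/253
146 264 1/18/256 3/9/253 2/-0/253 -1/-9/253 4/-19/249
147 264 2/18/252 1/6/251 4/-9/246
148 264 -1/19/250 -0/10/248 1/0/246 0/-9/245 -1/-18/245
149 264 1/19/246 -2/10/246 -0/1/243 -0/-8/242 1/-18/239
150 264 3/19/240 2/10/239 -3/1/241 -2/-8/239 2/-17/234
151 264 1/20/238 3/11/235 1/2/235 -1/-8/235 2/-17/231
152 265 -0/17/234 1/8/232 -6/-1/236 2/-10/228 4/-20/225
153 265 1/18/229 2/8/228 -1/-1/228 -0/-10/226 -0/-19/224
154 265 4/18/224 1/9/224 -2/-0/225 1/-10/221 0/-19/220
155 265 -0/19/223 1/9/220 1/0/219 -0/-9/218 -2/-18/218
156 265 2/19/217 1/10/216 -1/0/217 2/-9/212 -1/-18/213
157 265 1/19/214 1/10/212 -2/1/214 -1/-8/211 0/-18/208
158 265 -1/20/212 -0/11/209 3/1/205 2/-8/205 1/-18/204
159 266 0/17/206 1/8/204 1/-2/203 -3/-11/204
160 266 0/18/202 -3/8/203 -6/-1/204 -6/-10/202
161 266 4/18/195 -5/9/201 -7/-0/201 -1/-10/195 -3/-19/195
162 266 2/18/193 -3/9/195 -6/-0/196 -6/-10/194 -2/-19/190
163 266 -1/19/191 -8/10/195 -11/1/196 -12/-9/195 0/-19/184
164 266 3/19/184 -11/10/194 -1
[... 1808 characters left out ...]
10/-9/193 -2/-8/201 1/-20/251
187 369 -40/-13/152 -24/-13/176 -17/-13/188 -9/-11/193 -2/-12/207
188 368 -40/-12/136 -23/-15/171 -8/-14/192 -1/-17/211
189 368 -40/-19/150 -23/-14/156 -14/-8/144 -3/-15/188
190 373 -24/-15/143 -16/-12/146 -3/-12/165
191 373 -23/-15/133 -15/-15/143
192 373 -22/-19/137 -14/-18/145
193 376 -12/-20/140
194 379 -2/-19/139
high pts over caddy [(-119, 40, 171), (-114, 42, 171), (-130, 33, 172), (-127, 34, 172), (-124, 35, 170), (-118, 36, 175), (-113, 39, 172), (-129, 30, 171), (-126, 31, 171), (-123, 32, 171), (-55, 40, 174), (-52, 42, 171), (-65, 33, 172), (-59, 36, 171), (-54, 37, 174), (-51, 38, 173), (-48, 40, 172), (-64, 31, 171), (-61, 32, 171), (-50, 36, 171)]
```

```bash
python3 - <<'E'
from h import *
s=pickle.load(open('scene0.pkl','rb'))
c=cv2.cvtColor(s['image'][145:190,250:300],cv2.COLOR_RGB2BGR)
cv2.imwrite('pics/crop1.png',cv2.resize(c,None,fx=12,fy=12,interpolation=cv2.INTER_CUBIC))
E
```

```text
(no output)
```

View pics/crop1.png

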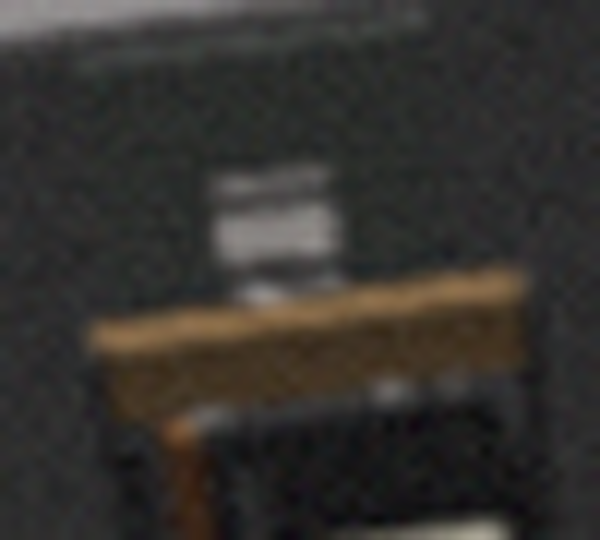

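The keeper top is at about z 0.195 and the lip top at about 0.182, so the lip stands roughly 44 mm above the seat. I expect to need about 45 mm of lift. Now the approach.

```bash
cat >> h.py <<'E'
n_=np.array([-.2795,-.960]);n_/=np.linalg.norm(n_)
def goto(p,yawn=None):
    """shift in tool axes to world TCP p ; spin so tool z is parallel yawn"""
    o=get_obs();q=np.array(o['eef_rot']);M=R.from_quat(np.r_[q[1:],q[0]]).as_matrix()
    d=M.T@(np.array(p)-o['eef_pos'])
    print('tool axes x,y,z',M.T.round(3).tolist())
    print('pos',np.round(o['eef_pos'],4),'shift mm',(d*1e3).round(1),'dist',np.linalg.norm(d)*1e3,'q6',o['joint_positions'].round(3) if hasattr(o['joint_positions'],'round') else o['joint_positions'])
    if yawn is not None:
        t=M.T@np.r_[yawn,0]  # target dir in tool axes; rotation about y taking z to t: angle atan2(tx,tz)
        for sg in (1,-1): print('spin',np.degrees(np.arctan2(sg*t[0],sg*t[2])))
E
python3 - <<'E'
from h import *
from fit import *
goto([.6157,-.117,.36],n_)
Q=handle_pts('top');Q=Q[Q[:,2]>.228];F=np.array([.5929,-.2064]);y=np.array([-n_[1],n_[0]])
d=(Q[:,:2]-F)@n_*1e3;print(np.percentile(d,[5,25,50,75,95]),np.percentile((Q[:,:2]-F)@y*1e3,[2,98]))
E
```

```text
tool axes x,y,z [[-0.964, -0.267, -0.0], [0.0, -0.0, -1.0], [0.267, -0.964, 0.0]]
pos [ 0.1732 -0.6265  0.2313] shift mm [-562.3 -128.7 -373.1] dist 686.9665196896397 q6 [-1.384  0.124  1.65   0.     1.367 -0.083]
spin 31.689356380442213
spin -148.3106436195578
[-96.39582016 -94.21498663 -91.92037708 -89.7433344  -87.82196865] [-49.20373213  44.84516302]
```

{"method": "carry_out", "body": {
  "targets": [0,-0.05,0,0,0,-0.05,0,0,-0.03,-0.03,-0.02,0,-0.05,0,-0.033,0,-0.05,0,-0.033,0],
  "jaw": 0.45
}}

```text
time_s: 1.82
eef_pos: [0.2757, -0.5085, 0.3644]
eef_rot: [0.093, -0.092, 0.702, -0.7]
contact_force: [0.6, -0.7, 0.6]
gripper_width: 0.55
```

{"method": "carry_out", "body": {
  "targets": [-0.05,0,-0.033,0,-0.05,0,-0.033,0,-0.05,0,-0.033,0,-0.05,0,-0.033,0,-0.05,0,-0.033,0]
}}

```text
time_s: 2.45
eef_pos: [0.4794, -0.2765, 0.3669]
eef_rot: [-0.094, 0.091, -0.7, 0.702]
contact_force: [-0.1, -0.5, 0.5]
gripper_width: 0.551
```

```bash
python3 -c "
from h import *
goto([.6157,-.117,.33],n_)"
```

```text
tool axes x,y,z [[-0.966, -0.258, -0.004], [0.004, -0.001, -1.0], [0.258, -0.966, 0.002]]
pos [ 0.4794 -0.2765  0.3669] shift mm [-172.7   37.3 -119. ] dist 213.0244003392544 q6 [-0.621 -0.143  1.691  0.002  1.589  0.689]
spin 31.186570615424976
spin -148.81342938457502
```

{"method": "carry_out", "body": {
  "targets": [-0.05,0,-0.034,0,-0.05,0,-0.034,0,-0.03,0,-0.024,0,-0.01,0,-0.01,8,0,0,0,10]
}}

```text
time_s: 3.08
eef_pos: [0.5935, -0.1323, 0.3673]
eef_rot: [0.018, -0.022, -0.706, 0.707]
contact_force: [-0.8, -0.4, -0.4]
gripper_width: 0.549
```

{"method": "carry_out", "body": {
  "targets": [0,0,0,8,0,0,0,4,0,0,0,0]
}}

```text
time_s: 3.45
eef_pos: [0.5937, -0.1314, 0.3671]
eef_rot: [0.093, -0.097, -0.7, 0.701]
contact_force: [-0.4, 0.5, 0.5]
gripper_width: 0.549
```

```bash
python3 -c "
from h import *
goto([.6157,-.117,.27],n_)"
```

```text
tool axes x,y,z [[-0.964, 0.267, -0.005], [0.005, -0.001, -1.0], [-0.267, -0.964, 0.0]]
pos [ 0.5937 -0.1314  0.3671] shift mm [-16.8  97.2 -19.7] dist 100.62640775566943 q6 [-0.306 -0.021  1.576  0.     1.581  1.535]
spin 0.7400599996985894
spin -179.2599400003014
```

{"method": "carry_out", "body": {
  "targets": [-0.012,0.03,-0.014,0.7,-0.006,0.03,-0.006,0,0,0.02,0,0,0,0.01,0,0,0,0,0,0]
}}

```text
time_s: 4.08
eef_pos: [0.6179, -0.1177, 0.2767]
eef_rot: [0.095, -0.102, -0.7, 0.701]
contact_force: [0.8, 0.7, 0.3]
gripper_width: 0.548
```

```bash
python3 - <<'E'
from h import *
goto([.6157,-.117,.201],n_)
ims=[]
for n,(u0,v0,u1,v1) in {'scene':(215,105,345,235),'top':(310,120,420,230)}.items():
    s=snap(n);pickle.dump(s,open(n+'1.pkl','wb'))
    c=cv2.cvtColor(s['image'][v0:v1,u0:u1],cv2.COLOR_RGB2BGR)
    ims.append(cv2.resize(c,(395,395),interpolation=cv2.INTER_CUBIC))
cv2.imwrite('pics/c1.png',np.hstack(ims))
E
```

```text
tool axes x,y,z [[-0.961, 0.276, -0.009], [0.009, -0.003, -1.0], [-0.276, -0.961, 0.0]]
pos [ 0.6179 -0.1177  0.2767] shift mm [ 3.  75.6 -0.1] dist 75.69887244357987 q6 [-0.273  0.049  1.654 -0.     1.429  1.577]
spin 0.22568739228789325
spin -179.77431260771212
```

View pics/c1.png

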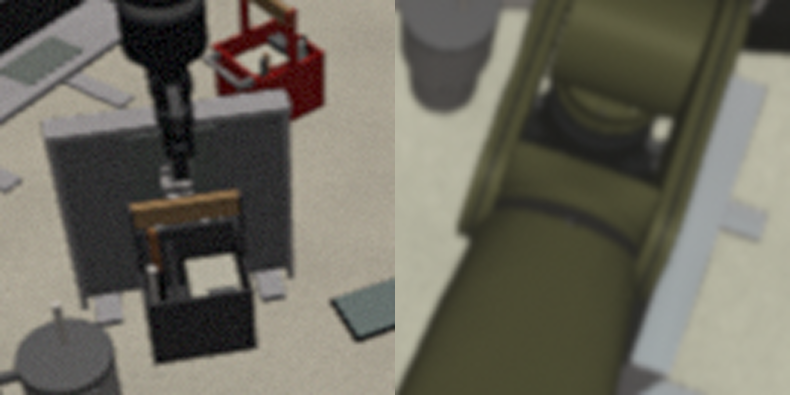

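The gripper stands above the handle, at crop (180,150) just over the wood at (185,210). Descending.

{"method": "carry_out", "body": {
  "targets": [0.002,0.02,0,0.2,0.001,0.02,0,0,0,0.02,0,0,0,0.01,0,0,0,0.005,0,0]
}}

```text
time_s: 4.8
eef_pos: [0.6164, -0.1176, 0.1992]
eef_rot: [0.095, -0.104, -0.699, 0.701]
contact_force: [1.1, -0.2, 0.4]
gripper_width: 0.548
```

```bash
python3 - <<'E'
from h import *
goto([.6157,-.117,.201],n_)
o=get_obs();print(o['contact_force'],o['wrist_torque'])
s=snap('scene');c=cv2.cvtColor(s['image'][105:235,215:345],cv2.COLOR_RGB2BGR)
cv2.imwrite('pics/c2.png',cv2.resize(c,(590,590),interpolation=cv2.INTER_CUBIC))
E
```

```text
tool axes x,y,z [[-0.96, 0.28, -0.013], [0.013, -0.004, -1.0], [-0.28, -0.96, 0.0]]
pos [ 0.6164 -0.1176  0.1992] shift mm [ 0.8 -1.8 -0.4] dist 2.050830294639176 q6 [-0.274  0.089  1.743 -0.     1.297  1.58 ]
spin -0.0030210495905057537
spin 179.9969789504095
[ 1.09340501 -0.24350772  0.39255467] [0.00453304 0.05549986 0.00322898]
```

View pics/c2.png

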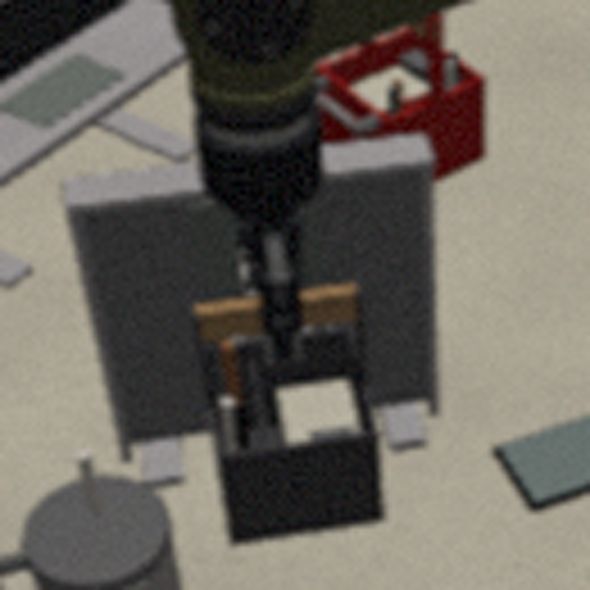

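The fingers straddle the handle, with the front finger at crop (280,320). Closing in steps.

{"method": "carry_out", "body": {
  "targets": [0,-0.001,0,0,0,0,0,0,0,0,0,0],
  "jaw": 0.8,
  "force": 20
}}

```text
time_s: 5.22
eef_pos: [0.6171, -0.1177, 0.2013]
eef_rot: [0.095, -0.105, -0.699, 0.701]
contact_force: [-0.0, -0.5, -0.3]
gripper_width: 0.199
```

{"method": "carry_out", "body": {
  "targets": [0,0,0,0,0,0,0,0],
  "jaw": 0.84
}}

```text
time_s: 5.48
eef_pos: [0.6174, -0.1179, 0.2022]
eef_rot: [0.094, -0.106, -0.699, 0.701]
contact_force: [-0.5, -0.2, -0.5]
gripper_width: 0.162
```

{"method": "carry_out", "body": {
  "targets": [0,0,0,0,0,0,0,0],
  "jaw": 0.87
}}

```text
time_s: 5.72
eef_pos: [0.6175, -0.1179, 0.2023]
eef_rot: [0.094, -0.106, -0.699, 0.701]
contact_force: [0.1, -0.7, -0.2]
gripper_width: 0.129
```

```bash
python3 - <<'E'
from h import *
goto([.6157,-.117,.201],n_)
o=get_obs();print(o['contact_force'],o['contact_force'][:2]@n_,o['wrist_torque'])
E
```

```text
tool axes x,y,z [[-0.96, 0.28, -0.017], [0.016, -0.005, -1.0], [-0.28, -0.96, 0.0]]
pos [ 0.6175 -0.1179  0.2023] shift mm [ 2.   1.3 -0.3] dist 2.3602063456899187 q6 [-0.274  0.087  1.74  -0.     1.298  1.58 ]
spin -0.0009234732419507065
spin 179.99907652675805
[ 0.11299231 -0.68470646 -0.24622947] 0.6258243930829599 [ 0.02855542 -0.00712636  0.04445474]
```

{"method": "carry_out", "body": {
  "targets": [0,0,0,0,0,0,0,0],
  "jaw": 0.885
}}

```text
time_s: 5.98
eef_pos: [0.6174, -0.1182, 0.2023]
eef_rot: [0.094, -0.106, -0.699, 0.701]
contact_force: [-0.4, 0.4, 0.2]
gripper_width: 0.115
```

```bash
python3 - <<'E'
from h import *
goto([.6157,-.117,.201],n_)
o=get_obs();print(o['contact_force'],o['contact_force'][:2]@n_,o['wrist_torque'],o['gripper_width'])
E
```

```text
tool axes x,y,z [[-0.96, 0.28, -0.017], [0.016, -0.006, -1.0], [-0.28, -0.96, 0.001]]
pos [ 0.6174 -0.1182  0.2023] shift mm [ 2.   1.3 -0.7] dist 2.495320608984382 q6 [-2.740e-01  8.700e-02  1.739e+00 -1.000e-03  1.298e+00  1.580e+00]
spin -0.0013686795053181908
spin 179.99863132049467
[-0.35047231  0.37284215  0.1578488 ] -0.2600078231955121 [-0.07061212  0.06485621  0.01809567] 0.11453539113464536
```

{"method": "carry_out", "body": {
  "targets": [0,0,0,0,0,0,0,0],
  "jaw": 0.92,
  "force": 20
}}

```text
time_s: 6.22
eef_pos: [0.6174, -0.1182, 0.2024]
eef_rot: [0.094, -0.106, -0.699, 0.701]
contact_force: [-0.1, -0.2, 0.6]
gripper_width: 0.116
```

```bash
python3 - <<'E'
from h import *
goto([.6157,-.117,.201],n_)
o=get_obs();print(o['contact_force'],o['contact_force'][:2]@n_,o['wrist_torque'],o['gripper_width'])
E
```

```text
tool axes x,y,z [[-0.96, 0.279, -0.017], [0.016, -0.006, -1.0], [-0.279, -0.96, 0.001]]
pos [ 0.6174 -0.1182  0.2024] shift mm [ 2.   1.3 -0.7] dist 2.4873232046537446 q6 [-0.274  0.087  1.739 -0.002  1.298  1.58 ]
spin 0.008383048444846278
spin -179.99161695155516
[-0.10063872 -0.22164639  0.58733394] 0.2409427606135821 [-0.20321558  0.13001162 -0.00217312] 0.11636104959819012
```

The grip is free of side load. I raise the grip force and lift.

{"method": "carry_out", "body": {
  "targets": [0,0,0,0,0,0,0,0],
  "jaw": 1.0,
  "force": 90
}}

```text
time_s: 6.48
eef_pos: [0.6174, -0.1183, 0.2025]
eef_rot: [0.094, -0.106, -0.699, 0.701]
contact_force: [0.1, -0.7, -0.3]
gripper_width: 0.096
```

```bash
cat > st.py <<'E'
from h import *
o=get_obs();q=np.array(o['eef_rot']);M=R.from_quat(np.r_[q[1:],q[0]]).as_matrix()
p=np.array(o['eef_pos']);d=p[:2]-[.6174,-.1182];y=np.array([-n_[1],n_[0]])
f=np.array(o['contact_force']);t=np.array(o['wrist_torque'])
print('t %.2f'%o['time_s'],'tcp',p.round(4),'fwd(-n) mm %.2f side %.2f'%(-d@n_*1e3,d@y*1e3),'up %.2f'%(p[2]*1e3-202.4),'F fwd %.2f side %.2f up %.2f'%(-f[:2]@n_,f[:2]@y,f[2]),'T about y %.3f, n %.3f z %.3f'%(t[:2]@y,t[:2]@n_,t[2]),'tiltxz',M[2].round(4),'spin off',np.degrees(np.arctan2(*(M.T@np.r_[n_,0])[[0,2]])).round(2),'w',round(o['gripper_width'],4))
E
python3 st.py
```

```text
t 6.47 tcp [ 0.6174 -0.1183  0.2025] fwd(-n) mm -0.05 side 0.04 up 0.14 F fwd -0.66 side 0.28 up -0.34 T about y -0.279, n -0.065 z 0.019 tiltxz [-0.0168 -0.9999  0.0014] spin off 0.01 w 0.0961
```

{"method": "carry_out", "body": {
  "targets": [0,-0.002,0,0,0,-0.002,0,0]
}}

```text
time_s: 6.72
eef_pos: [0.6164, -0.1181, 0.2045]
eef_rot: [0.095, -0.104, -0.699, 0.701]
contact_force: [0.1, -0.3, -3.4]
gripper_width: 0.1
```

```bash
python3 st.py
```

```text
t 6.72 tcp [ 0.6164 -0.1181  0.2045] fwd(-n) mm -0.24 side -1.02 up 2.15 F fwd -0.23 side 0.19 up -3.40 T about y -0.111, n 0.052 z -0.036 tiltxz [-0.0136 -0.9999  0.0016] spin off 0.0 w 0.1001
```

{"method": "carry_out", "body": {
  "targets": [0,-0.005,0,0,0,-0.005,0,0,0,-0.005,0,0,0,0,0,0]
}}

```text
time_s: 7.22
eef_pos: [0.6157, -0.1179, 0.2199]
eef_rot: [0.096, -0.104, -0.699, 0.701]
contact_force: [-0.8, -1.3, -1.8]
gripper_width: 0.1
```

```bash
python3 st.py
```

```text
t 7.22 tcp [ 0.6157 -0.1179  0.2199] fwd(-n) mm -0.24 side -1.74 up 17.47 F fwd -1.50 side -0.43 up -1.82 T about y -0.133, n 0.035 z 0.046 tiltxz [-0.0119 -0.9999  0.0014] spin off -0.01 w 0.0998
```

{"method": "carry_out", "body": {
  "targets": [0.001,-0.005,0.001,0,0.001,-0.005,0.001,0,0,-0.005,0,0,0,0,0,0]
}}

```text
time_s: 7.72
eef_pos: [0.6132, -0.1187, 0.2366]
eef_rot: [0.095, -0.104, -0.699, 0.701]
contact_force: [0.7, -0.3, -1.2]
gripper_width: 0.103
```

```bash
python3 st.py
```

```text
t 7.72 tcp [ 0.6132 -0.1187  0.2366] fwd(-n) mm -1.69 side -3.86 up 34.18 F fwd -0.05 side 0.76 up -1.18 T about y 0.016, n -0.046 z 0.020 tiltxz [-0.0131 -0.9999 -0.    ] spin off -0.0 w 0.1031
```

{"method": "carry_out", "body": {
  "targets": [-0.002,-0.002,0,0,-0.002,-0.002,0,0,0,-0.002,0,0,0,0,0,0,0,0,0,0]
}}

```text
time_s: 8.35
eef_pos: [0.6172, -0.1198, 0.2424]
eef_rot: [0.096, -0.104, -0.699, 0.701]
contact_force: [-0.1, -0.1, -2.8]
gripper_width: 0.104
```

```bash
python3 st.py
```

```text
t 8.35 tcp [ 0.6172 -0.1198  0.2424] fwd(-n) mm -1.61 side 0.22 up 40.04 F fwd -0.12 side -0.08 up -2.78 T about y -0.019, n 0.011 z 0.034 tiltxz [-1.210e-02 -9.999e-01 -2.000e-04] spin off -0.0 w 0.1037
```

{"method": "carry_out", "body": {
  "targets": [0,-0.001,0,0,0,-0.001,0,0,0,-0.001,0,0,0,0,0,0]
}}

```text
time_s: 8.85
eef_pos: [0.617, -0.1197, 0.2455]
eef_rot: [0.096, -0.104, -0.699, 0.701]
contact_force: [-0.7, -0.5, -2.5]
gripper_width: 0.102
```

```bash
python3 st.py
```

```text
t 8.85 tcp [ 0.617  -0.1197  0.2455] fwd(-n) mm -1.60 side 0.03 up 43.11 F fwd -0.66 side -0.55 up -2.52 T about y 0.018, n 0.042 z -0.057 tiltxz [-1.180e-02 -9.999e-01 -1.000e-04] spin off -0.0 w 0.1018
```

{"method": "carry_out", "body": {
  "targets": [0,-0.0007,0,0,0,-0.0007,0,0,0,0,0,0]
}}

```text
time_s: 9.22
eef_pos: [0.6169, -0.1197, 0.247]
eef_rot: [0.096, -0.104, -0.699, 0.701]
contact_force: [0.3, 0.5, -3.1]
gripper_width: 0.104
```

```bash
python3 st.py
```

```text
t 9.22 tcp [ 0.6169 -0.1197  0.247 ] fwd(-n) mm -1.61 side -0.02 up 44.60 F fwd 0.55 side 0.20 up -3.08 T about y 0.011, n 0.051 z 0.023 tiltxz [-1.180e-02 -9.999e-01 -1.000e-04] spin off -0.0 w 0.1036
```

{"method": "carry_out", "body": {
  "targets": [0,-0.0007,0,0,0,-0.0007,0,0,0,0,0,0]
}}

```text
time_s: 9.6
eef_pos: [0.6167, -0.1197, 0.2477]
eef_rot: [0.096, -0.104, -0.7, 0.701]
contact_force: [0.3, -0.3, -2.7]
gripper_width: 0.097
```

```bash
python3 st.py
```

```text
t 9.60 tcp [ 0.6167 -0.1197  0.2477] fwd(-n) mm -1.68 side -0.24 up 45.28 F fwd -0.20 side 0.40 up -2.70 T about y -0.002, n -0.005 z -0.000 tiltxz [-1.090e-02 -9.999e-01 -1.000e-04] spin off -0.0 w 0.0972
```

{"method": "carry_out", "body": {
  "targets": [0,-0.0006,0,0,0,0,0,0]
}}

```text
time_s: 9.85
eef_pos: [0.6166, -0.1197, 0.2477]
eef_rot: [0.096, -0.103, -0.7, 0.7]
contact_force: [-0.1, 0.0, -3.5]
gripper_width: 0.1
```

```bash
python3 st.py
```

```text
t 9.85 tcp [ 0.6166 -0.1197  0.2477] fwd(-n) mm -1.72 side -0.37 up 45.33 F fwd 0.02 side -0.10 up -3.52 T about y 0.047, n 0.136 z 0.021 tiltxz [-1.030e-02 -9.999e-01 -1.000e-04] spin off 0.0 w 0.0997
```

{"method": "carry_out", "body": {
  "targets": [0,-0.001,0,0,0,0,0,0]
}}

```text
time_s: 10.1
eef_pos: [0.6165, -0.1198, 0.2482]
eef_rot: [0.096, -0.103, -0.7, 0.7]
contact_force: [1.1, -0.1, -5.8]
gripper_width: 0.103
```

```bash
cat > av.py <<'E'
from h import *
L=[];T=[]
for i in range(6):
    snapshot('scene');o=get_obs();L.append(o['contact_force']);T.append(o['wrist_torque'])
f=np.mean(L,0);t=np.mean(T,0);y=np.array([-n_[1],n_[0]])
print('AVG F fwd %.2f side %.2f up %.2f'%(-f[:2]@n_,f[:2]@y,f[2]),'T y %.3f n %.3f'%(t[:2]@y,t[:2]@n_),'sd',np.std(L,0).round(2))
E
python3 av.py; python3 st.py
```

```text
AVG F fwd -0.34 side 0.60 up -5.52 T y 0.057 n 0.224 sd [0.44 0.6  0.26]
t 10.40 tcp [ 0.6165 -0.1198  0.2484] fwd(-n) mm -1.77 side -0.44 up 45.97 F fwd -0.68 side 0.29 up -5.74 T about y 0.048, n 0.266 z 0.087 tiltxz [-1.000e-02 -9.999e-01 -1.000e-04] spin off -0.0 w 0.1011
```

The upward push on the tool jumped by about 2.6 N at 45.3 to 46 mm of lift, so the bar has touched the keeper. I back down to mid-gap, about 1.5 mm below first touch.

{"method": "carry_out", "body": {
  "targets": [0,0.0015,0,0,0,0.0005,0,0,0,0,0,0]
}}

```text
time_s: 10.78
eef_pos: [0.6167, -0.1197, 0.2477]
eef_rot: [0.096, -0.104, -0.7, 0.701]
contact_force: [-0.1, -1.0, -4.1]
gripper_width: 0.101
```

```bash
python3 av.py; python3 st.py
```

```text
AVG F fwd 0.12 side -0.02 up -2.85 T y 0.014 n 0.007 sd [0.52 0.64 0.19]
t 11.07 tcp [ 0.6167 -0.1197  0.2474] fwd(-n) mm -1.61 side -0.25 up 45.02 F fwd 0.19 side 0.13 up -2.79 T about y -0.032, n 0.047 z -0.034 tiltxz [-1.080e-02 -9.999e-01 -2.000e-04] spin off -0.0 w 0.101
```

{"method": "carry_out", "body": {
  "targets": [0,0.001,0,0,0,0.0003,0,0,0,0,0,0]
}}

```text
time_s: 11.45
eef_pos: [0.6167, -0.1197, 0.2461]
eef_rot: [0.096, -0.104, -0.7, 0.7]
contact_force: [0.4, -0.2, -3.1]
gripper_width: 0.099
```

```bash
python3 av.py; python3 st.py
```

```text
AVG F fwd -0.29 side -0.04 up -2.85 T y -0.001 n 0.007 sd [0.53 0.28 0.25]
t 11.75 tcp [ 0.6167 -0.1197  0.2461] fwd(-n) mm -1.63 side -0.21 up 43.73 F fwd 0.14 side 0.59 up -2.66 T about y -0.021, n 0.030 z -0.004 tiltxz [-1.090e-02 -9.999e-01 -2.000e-04] spin off -0.0 w 0.0995
```

{"method": "carry_out", "body": {
  "targets": [0,0,-0.001,0,0,0,-0.001,0,0,0,-0.001,0,0,0,0,0]
}}

```text
time_s: 12.25
eef_pos: [0.6177, -0.1166, 0.2462]
eef_rot: [0.096, -0.104, -0.7, 0.7]
contact_force: [0.1, 1.2, -2.4]
gripper_width: 0.101
```

```bash
python3 av.py; python3 st.py
```

```text
AVG F fwd -0.37 side -0.11 up -3.06 T y -0.008 n -0.005 sd [0.74 0.38 0.59]
t 12.55 tcp [ 0.6176 -0.1167  0.2462] fwd(-n) mm 1.52 side -0.18 up 43.81 F fwd 0.06 side -0.21 up -2.93 T about y 0.014, n -0.027 z 0.054 tiltxz [-1.110e-02 -9.999e-01 -2.000e-04] spin off -0.01 w 0.1007
```

{"method": "carry_out", "body": {
  "targets": [0,0,-0.001,0,0,0,-0.001,0,0,0,-0.001,0,0,0,0,0]
}}

```text
time_s: 13.05
eef_pos: [0.6186, -0.1136, 0.2462]
eef_rot: [0.096, -0.104, -0.7, 0.7]
contact_force: [0.1, 0.2, -2.7]
gripper_width: 0.102
```

```bash
python3 av.py; python3 st.py
```

```text
AVG F fwd 0.04 side -0.05 up -2.83 T y 0.002 n -0.022 sd [0.63 0.52 0.33]
t 13.35 tcp [ 0.6185 -0.1137  0.2462] fwd(-n) mm 4.61 side -0.16 up 43.84 F fwd 0.30 side 0.31 up -2.86 T about y -0.002, n -0.042 z 0.020 tiltxz [-1.110e-02 -9.999e-01 -2.000e-04] spin off -0.02 w 0.0972
```

{"method": "carry_out", "body": {
  "targets": [0,0,-0.0013,0,0,0,-0.0013,0,0,0,-0.0013,0,0,0,0,0]
}}

```text
time_s: 13.85
eef_pos: [0.6197, -0.1097, 0.2462]
eef_rot: [0.096, -0.104, -0.7, 0.7]
contact_force: [0.4, -0.5, -2.7]
gripper_width: 0.101
```

```bash
python3 av.py; python3 st.py
```

```text
AVG F fwd 0.03 side -0.00 up -3.07 T y -0.001 n 0.002 sd [0.22 0.3  0.14]
t 14.15 tcp [ 0.6196 -0.1099  0.2462] fwd(-n) mm 8.64 side -0.19 up 43.81 F fwd 0.16 side -0.15 up -3.16 T about y 0.001, n 0.034 z 0.002 tiltxz [-1.100e-02 -9.999e-01 -3.000e-04] spin off -0.03 w 0.1027
```

{"method": "carry_out", "body": {
  "targets": [0,0,-0.0015,0,0,0,-0.0015,0,0,0,-0.0015,0,0,0,0,0]
}}

```text
time_s: 14.65
eef_pos: [0.621, -0.1052, 0.2462]
eef_rot: [0.096, -0.104, -0.7, 0.7]
contact_force: [0.9, -1.1, -2.6]
gripper_width: 0.103
```

```bash
python3 av.py; python3 st.py
```

```text
AVG F fwd -0.28 side 0.23 up -2.78 T y 0.010 n 0.009 sd [0.34 0.29 0.59]
t 14.95 tcp [ 0.621  -0.1055  0.2463] fwd(-n) mm 13.23 side -0.14 up 43.85 F fwd 0.04 side -0.10 up -2.60 T about y -0.008, n 0.022 z 0.022 tiltxz [-1.110e-02 -9.999e-01 -3.000e-04] spin off -0.05 w 0.0998
```

Out, with no contact. I move clear and then check with the cameras and plan the path.

{"method": "carry_out", "body": {
  "targets": [0,0,-0.005,0,0,0,-0.01,0,0,-0.005,-0.015,0,0,-0.01,-0.015,0,0,-0.005,-0.005,0]
}}

```text
time_s: 15.58
eef_pos: [0.6358, -0.0535, 0.2675]
eef_rot: [0.096, -0.104, -0.7, 0.7]
contact_force: [-0.1, -0.1, -2.6]
gripper_width: 0.103
```

```bash
python3 - <<'E'
from h import *
import subprocess
s=snap('scene','s3.png');pickle.dump(s,open('scene3.pkl','wb'))
s2=pickle.load(open('top0.pkl','rb'));P=cloud(s2)
for nm,(u,v) in {'mug':(285,141),'tumbler':(325,122),'tin':(301,188),'stapler':(298,252),'traycentre':(248,213)}.items(): print(nm,P[v,u].round(3))
# tray from scene/top rim: fit by wood mask rect for both, mean
goto([.5045,.223,.2463],None)
E
python3 st.py
```

```text
mug [0.773 0.122 0.008]
tumbler [ 0.775 -0.014  0.198]
tin [0.603 0.05  0.022]
stapler [0.382 0.041 0.052]
traycentre [0.505 0.225 0.003]
tool axes x,y,z [[-0.96, 0.28, -0.012], [0.012, -0.002, -1.0], [-0.28, -0.96, -0.002]]
pos [ 0.636  -0.0533  0.2681] shift mm [ 203.9   19.8 -228.4] dist 306.752535867205 q6 [-0.168  0.071  1.645  0.     1.413  1.687]
t 15.62 tcp [ 0.636  -0.0533  0.2681] fwd(-n) mm 67.56 side -0.26 up 65.74 F fwd 1.49 side -0.44 up -1.81 T about y -0.030, n 0.074 z 0.048 tiltxz [-0.0118 -0.9999 -0.0017] spin off -0.02 w 0.1004
```

View pics/s3.png

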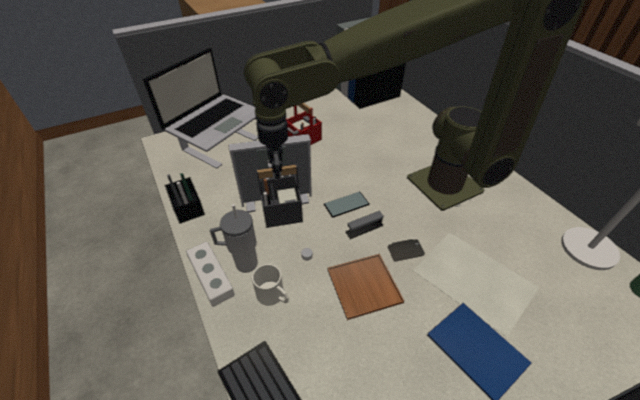

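The picture shows the caddy at (282,203), free of the hook and upright. The mug is at (268,283) and the tumbler at (238,240), both off the path. I carry it to the tray.

{"method": "carry_out", "body": {
  "targets": [0.02,0,-0.01,0,0.035,0,-0.03,0,0.035,0,-0.035,-1,0.035,0,-0.035,-1,0.03,0,-0.035,-1]
}}

```text
time_s: 16.25
eef_pos: [0.5245, 0.1304, 0.268]
eef_rot: [0.078, -0.088, -0.702, 0.703]
contact_force: [-0.1, -0.1, -2.4]
gripper_width: 0.099
```

```bash
python3 -c "
from h import *
goto([.5045,.223,.2463],None)"; python3 st.py
```

```text
tool axes x,y,z [[-0.972, 0.233, -0.016], [0.015, -0.003, -1.0], [-0.233, -0.972, -0.001]]
pos [0.5245 0.1304 0.268 ] shift mm [ 41.4  21.1 -85.3] dist 97.17093047883057 q6 [ 0.147 -0.149  1.859 -0.005  1.417  1.954]
t 16.25 tcp [0.5245 0.1304 0.268 ] fwd(-n) mm 212.75 side -158.66 up 65.56 F fwd -0.11 side -0.06 up -2.41 T about y 0.032, n -0.012 z -0.019 tiltxz [-1.550e-02 -9.999e-01 -6.000e-04] spin off 2.75 w 0.0987
```

{"method": "carry_out", "body": {
  "targets": [0.015,0,-0.03,-1.5,0.015,0,-0.03,-1.5,0.008,0.01,-0.018,0,0,0.015,-0.004,0,0,0,0,0]
}}

```text
time_s: 16.88
eef_pos: [0.5027, 0.223, 0.2432]
eef_rot: [0.056, -0.069, -0.704, 0.705]
contact_force: [0.0, -0.1, -3.0]
gripper_width: 0.102
```

```bash
python3 - <<'E'
from h import *
goto([.5045,.223,.145],None)
s=snap('scene','s4.png');pickle.dump(s,open('scene4.pkl','wb'));s=snap('top','t4.png');pickle.dump(s,open('top4.pkl','wb'))
E
python3 st.py
```

```text
tool axes x,y,z [[-0.984, 0.176, -0.019], [0.019, -0.004, -1.0], [-0.176, -0.984, 0.0]]
pos [0.5027 0.223  0.2432] shift mm [ 0.1 98.2 -0.3] dist 98.21725852745995 q6 [ 0.325 -0.115  1.87  -0.01   1.37   2.074]
t 16.98 tcp [0.5037 0.2229 0.245 ] fwd(-n) mm 295.71 side -204.52 up 42.57 F fwd 1.06 side 0.26 up -2.39 T about y 0.037, n -0.019 z 0.018 tiltxz [-0.0215 -0.9998 -0.0012] spin off 6.04 w 0.0984
```

View pics/s4.png

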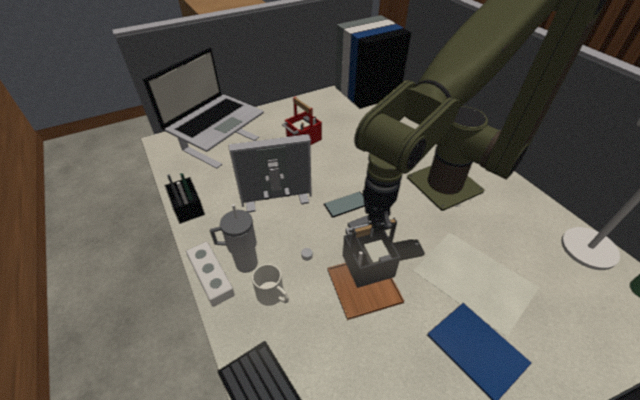

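View pics/t4.png

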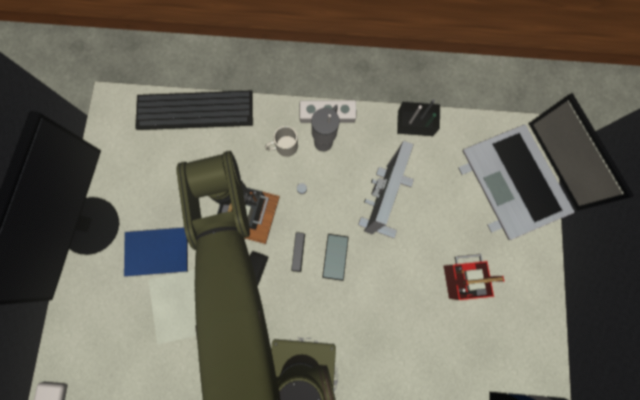

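```bash
python3 - <<'E'
from h import *
s=pickle.load(open('scene4.pkl','rb'));P=cloud(s)
m=(np.linalg.norm(P[...,:2]-[.504,.223],axis=-1)<.1)&(s['range_z']>0)
z=P[...,2];I=s['image'].astype(int)
g=(I.max(-1)-I.min(-1)<25)
k=m&(z>.09)&(z<.196)
for lo,hi in [(.105,.14),(.14,.18),(.105,.196),(.183,.197)]:
    Q=P[m&(z>lo)&(z<hi)]; 
    u=np.array([.984,-.176]);n=np.array([-.176,-.984])
    d=Q[:,:2]-[.5037,.2229];print(lo,hi,len(Q),'y',np.percentile(d@u*1e3,[1,5,95,99]).round(1),'n',np.percentile(d@n*1e3,[1,5,95,99]).round(1),cv2.minAreaRect(Q[:,:2].astype(np.float32)))
# lowest caddy points
Q=P[k&(I.max(-1)<110)];print('z pct',np.percentile(Q[:,2],[0,1,5]))
E
```

```text
0.105 0.14 484 y [-54.6 -48.3  53.2  53.5] n [-54.5 -54.   53.4  54.8] ((0.50203937292099, 0.22285424172878265), (0.1114032119512558, 0.11105573177337646), 79.72318267822266)
0.14 0.18 1332 y [-54.5 -53.5  52.7  53.2] n [-54.5 -53.8  52.8  54.4] ((0.4998788833618164, 0.21120761334896088), (0.1350032538175583, 0.11091736704111099), 79.93867492675781)
0.105 0.196 2258 y [-55.9 -53.7  52.9  53.3] n [-54.6 -53.9  53.7  76.2] ((0.4993758499622345, 0.21139752864837646), (0.13489940762519836, 0.1122094914317131), 79.72318267822266)
0.183 0.197 379 y [-57.1 -55.4  52.6  53. ] n [-54.5 -53.9  76.6  78.7] ((0.4990929365158081, 0.21115320920944214), (0.13436616957187653, 0.1115812137722969), 79.98193359375)
z pct [0.09796538 0.1018275  0.10853775]
```

Caddy centre is (0.502,0.223) and the tray centre is (0.505,0.223), with the angles agreeing. Lowering.

{"method": "carry_out", "body": {
  "targets": [-0.001,0.02,0,0,-0.001,0.025,0,0,0,0.02,0,0,0,0.01,0,0,0,0.003,0,0]
}}

```text
time_s: 17.6
eef_pos: [0.509, 0.2192, 0.1627]
eef_rot: [0.056, -0.072, -0.704, 0.705]
contact_force: [0.5, 0.6, -1.7]
gripper_width: 0.106
```

```bash
python3 -c "
from h import *
goto([.5067,.2232,.147],None)"; python3 st.py
```

```text
tool axes x,y,z [[-0.983, 0.182, -0.023], [0.023, -0.003, -1.0], [-0.182, -0.983, -0.001]]
pos [0.509  0.2192 0.1627] shift mm [ 3.3 15.6 -3.5] dist 16.3783738534785 q6 [ 0.315 -0.046  1.944 -0.011  1.224  2.072]
t 17.60 tcp [0.509  0.2192 0.1627] fwd(-n) mm 293.61 side -198.42 up -39.69 F fwd 0.71 side 0.29 up -1.68 T about y -0.020, n -0.030 z 0.001 tiltxz [-2.270e-02 -9.997e-01 -9.000e-04] spin off 5.77 w 0.1064
```

{"method": "carry_out", "body": {
  "targets": [0.0015,0.004,-0.002,0,0.0015,0.004,-0.0015,0,0,0.003,0,0,0,0,0,0]
}}

```text
time_s: 18.1
eef_pos: [0.5078, 0.2237, 0.1527]
eef_rot: [-0.055, 0.074, 0.704, -0.704]
contact_force: [0.4, -0.8, -4.1]
gripper_width: 0.1
```

```bash
python3 -c "
from h import *
goto([.5067,.2232,.147],None)"; python3 st.py; python3 av.py
```

```text
tool axes x,y,z [[-0.983, 0.182, -0.026], [0.026, -0.002, -1.0], [-0.182, -0.983, -0.003]]
pos [0.5078 0.2237 0.1527] shift mm [1.1 5.7 0.8] dist 5.833699585200946 q6 [ 0.323 -0.037  1.952 -0.011  1.202  2.081]
t 18.10 tcp [0.5078 0.2237 0.1527] fwd(-n) mm 297.68 side -200.80 up -49.70 F fwd -0.70 side 0.57 up -4.06 T about y 0.019, n -0.068 z -0.035 tiltxz [-0.0255 -0.9997 -0.0025] spin off 5.77 w 0.0998
AVG F fwd -0.37 side -0.23 up -2.61 T y 0.006 n -0.003 sd [0.49 0.43 0.48]
```

{"method": "carry_out", "body": {
  "targets": [0.001,0.0015,0.0005,0,0,0.0015,0,0,0,0.001,0,0,0,0,0,0]
}}

```text
time_s: 18.9
eef_pos: [0.5069, 0.2232, 0.1486]
eef_rot: [-0.055, 0.074, 0.704, -0.704]
contact_force: [-0.8, 0.5, -2.9]
gripper_width: 0.103
```

```bash
python3 st.py; python3 av.py
```

```text
t 18.90 tcp [0.5069 0.2232 0.1486] fwd(-n) mm 296.93 side -201.53 up -53.84 F fwd 0.23 side -0.89 up -2.90 T about y 0.001, n -0.017 z -0.033 tiltxz [-0.0257 -0.9997 -0.0026] spin off 5.75 w 0.1029
AVG F fwd -0.45 side -0.09 up -3.08 T y 0.009 n -0.024 sd [0.3  0.45 0.36]
```

{"method": "carry_out", "body": {
  "targets": [0,0.001,0,0,0,0.0008,0,0,0,0,0,0]
}}

```text
time_s: 19.58
eef_pos: [0.5074, 0.2233, 0.1477]
eef_rot: [-0.055, 0.074, 0.704, -0.704]
contact_force: [-0.5, -1.0, -2.8]
gripper_width: 0.102
```

```bash
python3 st.py; python3 av.py
```

```text
t 19.57 tcp [0.5074 0.2233 0.1477] fwd(-n) mm 297.19 side -201.06 up -54.72 F fwd -1.11 side -0.25 up -2.79 T about y -0.005, n -0.139 z -0.013 tiltxz [-0.0267 -0.9996 -0.0031] spin off 5.75 w 0.1023
AVG F fwd -0.08 side 0.00 up -1.48 T y -0.081 n -0.149 sd [0.43 0.48 0.49]
```

{"method": "carry_out", "body": {
  "targets": [0,0.0008,0,0,0,0,0,0]
}}

```text
time_s: 20.12
eef_pos: [0.5078, 0.2233, 0.1476]
eef_rot: [-0.055, 0.074, 0.704, -0.704]
contact_force: [-1.2, 0.1, -1.2]
gripper_width: 0.098
```

```bash
python3 st.py; python3 av.py
```

```text
t 20.12 tcp [0.5078 0.2233 0.1476] fwd(-n) mm 297.28 side -200.74 up -54.81 F fwd -0.26 side -1.19 up -1.19 T about y -0.078, n -0.415 z 0.027 tiltxz [-0.0274 -0.9996 -0.0032] spin off 5.75 w 0.098
AVG F fwd -0.35 side -0.75 up 0.30 T y -0.163 n -0.396 sd [0.6  0.34 0.55]
```

The caddy's weight is on the tray floor. I release gently.

{"method": "carry_out", "body": {
  "targets": [0,0,0,0,0,0,0,0],
  "force": 20
}}

```text
time_s: 20.68
eef_pos: [0.5078, 0.2233, 0.1476]
eef_rot: [-0.055, 0.074, 0.704, -0.704]
contact_force: [-0.4, -0.7, 0.6]
gripper_width: 0.103
```

{"method": "carry_out", "body": {
  "targets": [0,0,0,0,0,0,0,0],
  "jaw": 0.86
}}

```text
time_s: 20.92
eef_pos: [0.5085, 0.2235, 0.1479]
eef_rot: [-0.054, 0.075, 0.705, -0.704]
contact_force: [0.0, 0.1, 1.0]
gripper_width: 0.138
```

{"method": "carry_out", "body": {
  "targets": [0,0,0,0,0,0,0,0,0,0,0,0],
  "jaw": 0.6
}}

```text
time_s: 21.3
eef_pos: [0.509, 0.2237, 0.1483]
eef_rot: [-0.054, 0.076, 0.705, -0.703]
contact_force: [-0.6, -0.0, -0.1]
gripper_width: 0.404
```

```bash
python3 st.py; python3 av.py
```

```text
t 21.30 tcp [0.509  0.2237 0.1483] fwd(-n) mm 297.98 side -199.65 up -54.14 F fwd -0.18 side -0.60 up -0.11 T about y 0.036, n -0.060 z -0.023 tiltxz [-0.0309 -0.9995 -0.0048] spin off 5.75 w 0.4037
AVG F fwd 0.16 side 0.00 up -0.09 T y 0.002 n -0.031 sd [0.37 0.84 0.61]
```

Free. I retreat straight up.

{"method": "carry_out", "body": {
  "targets": [0,-0.005,0,0,0.0005,-0.02,0,0,0.001,-0.04,0,0,0,-0.05,0,0,0,-0.05,0,0]
}}

```text
time_s: 22.22
eef_pos: [0.5001, 0.2235, 0.3171]
eef_rot: [0.056, -0.073, -0.704, 0.704]
contact_force: [1.2, -0.0, -0.8]
gripper_width: 0.398
```

{"method": "carry_out", "body": {
  "targets": [0.02,-0.03,0,0,0.05,0,0.0,0,0.05,0,0.0,0,0.03,0,0,0,0,0,0,0]
}}

```text
time_s: 22.85
eef_pos: [0.3499, 0.2522, 0.3604]
eef_rot: [-0.049, 0.081, 0.708, -0.7]
contact_force: [-0.6, -0.0, 0.2]
gripper_width: 0.399
```

```bash
python3 st.py; python3 - <<'E'
from h import *
for n in ['scene','top']:
    s=snap(n,n+'5.png');P=cloud(s);z=P[...,2]
    m=(np.linalg.norm(P[...,:2]-[.505,.223],axis=-1)<.095)&(s['range_z']>0)
    for lo,hi in [(.03,.06),(.03,.075),(.085,.105)]:
        Q=P[m&(z>lo)&(z<hi)];print(n,lo,len(Q),cv2.minAreaRect(Q[:,:2].astype(np.float32)))
    I=s['image'].astype(int);wood=(I[...,0]>I[...,2]*1.5)&(I[...,0]>60)
    Q=P[m&wood&(z>.15)];print('handle',len(Q),Q.mean(0),Q[:,2].max())
    for t,(x,y) in {'mug':(0,0)}.items():pass
    s0=pickle.load(open(n+'0.pkl','rb'));d=np.abs(cloud(s0)[...,2]-z);print('changed px',(d>.02).sum())
    for t in ['mug','tumbler','stapler','phone','mouse','notebook','clip_tin']:
        print(t,[(round(q['conf'],2),np.round(np.array(q['extent'])*[640,400,640,400]).astype(int).tolist()) for q in spot_in(t,n)][:2])
E
```

```text
t 22.85 tcp [0.3499 0.2522 0.3604] fwd(-n) mm 280.84 side -360.33 up 158.01 F fwd -0.20 side -0.54 up 0.20 T about y 0.012, n 0.033 z 0.057 tiltxz [-0.045  -0.9989 -0.0163] spin off 5.66 w 0.3988
scene 0.03 504 ((0.5081480741500854, 0.2229696810245514), (0.11128325015306473, 0.11057687550783157), 79.74266815185547)
scene 0.03 1103 ((0.508159339427948, 0.22325238585472107), (0.11181926727294922, 0.11086391657590866), 79.7298355102539)
scene 0.085 411 ((0.505623996257782, 0.2115097939968109), (0.13492071628570557, 0.11118516325950623), 79.38259887695312)
handle 112 [0.50640885 0.22455784 0.1763603 ] 0.17961420136278827
changed px 31051
mug [(0.67, [271, 284, 37, 43]), (0.39, [367, 275, 52, 61])]
tumbler [(0.75, [235, 239, 46, 65]), (0.72, [271, 173, 81, 74])]
stapler [(0.58, [365, 225, 39, 29]), (0.29, [271, 173, 81, 74])]
phone [(0.98, [346, 205, 46, 21]), (0.74, [270, 173, 84, 83])]
mouse [(0.97, [406, 249, 32, 18])]
notebook [(0.9, [480, 350, 105, 94])]
clip_tin [(0.62, [346, 205, 47, 24]), (0.58, [305, 253, 12, 18])]
top 0.03 195 ((0.5072627663612366, 0.22312401235103607), (0.11046046763658524, 0.10810863226652145), 79.78711700439453)
top 0.03 514 ((0.5075891017913818, 0.22306521236896515), (0.11046046763658524, 0.10877183824777603), 79.78711700439453)
top 0.085 304 ((0.5063422322273254, 0.21211528778076172), (0.1353486031293869, 0.11021599173545837), 79.48218536376953)
handle 136 [0.50892479 0.22193467 0.17475002] 0.18020103213560756
changed px 36609
mug [(0.71, [281, 141, 31, 30]), (0.6, [303, 189, 13, 14])]
tumbler [(0.67, [326, 128, 30, 44])]
stapler [(0.93, [298, 252, 17, 43]), (0.17, [335, 258, 27, 47])]
phone [(0.77, [333, 258, 31, 47]), (0.26, [248, 207, 46, 47])]
mouse [(0.9, [256, 270, 28, 36])]
notebook [(0.74, [155, 252, 63, 43])]
clip_tin []
```

View pics/scene5.png

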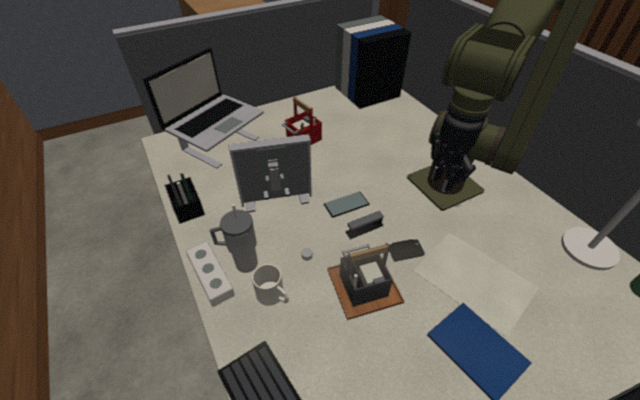

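View pics/top5.png

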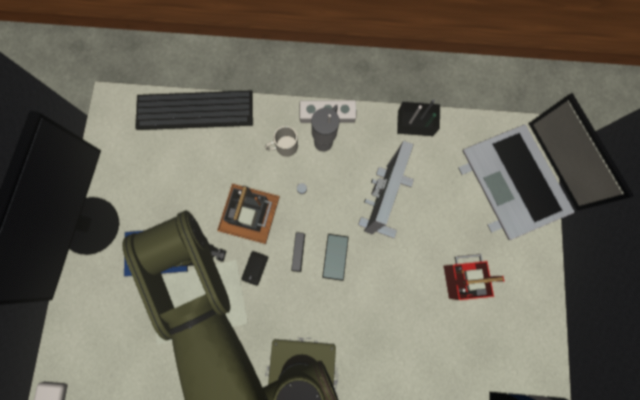

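The caddy stands upright in the tray at scene (365,275), about 3 mm off centre. Everything else is where it was. Handing in.

```bash
python3 -c "
from h import *
print(get_obs()['qd']); print(close_job())"
```

```text
[ 1.14731181e-03 -4.39368582e-04  9.71661615e-04 -3.56198896e-05
 -1.46604938e-03 -1.82647316e-04]
the job is handed in; nothing more can be done
None
```

The dark caddy is off the hook and standing in the tray, let go, and the job is handed in at about 23 s of the 72 s allowed. I lifted it by its wooden handle until the bar lightly touched the keeper, at about 45.5 mm of lift and 2.6 N. Then I backed down about 2 mm, brought the bar out through the gap with no measurable contact, and set it down until the tray carried its weight.

**Position:** both cameras put the caddy's centre at about (0.508, 0.223), and the tray's centre at about (0.505, 0.223). That is roughly 3 mm off centre. The caddy is upright and lined up with the tray.

**Surroundings:** the other things on the desk are at the same pixels as before, within a few pixels of detection scatter. The arm is clear and touching nothing.

**Checks that disagreed or failed:**
- **Lift height:** the cameras suggested the bar would meet the keeper at about 47 mm of lift. Touch put it at 45.3 to 46 mm, and I went by touch.
- **Touch moment:** the moment reading at the keeper touch came out about a different axis than I expected. Its size fits contact at the bar.
- **Tool tilt:** the tool leaned about 1.5° during the work, so one edge of the caddy touched down about half a millimetre before the rest.
- **Clip tin:** the network missed the clip tin in the last top picture. It is visible in both pictures, at its old place.

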